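Clear the steel chips off the battery pack and snap its cover home

ROBOT

A 6-joint arm with a two-finger parallel gripper is mounted at the origin on the work surface. World frame = base frame: x ahead of the robot, y to its left, z up, the work surface at z = 0. Lengths are in m, angles in rad, forces in N, time in s.
With the tool pointing down it reaches from about 0.35 to 0.775 m from the base axis. Payload 5.5 kg.
Tool frame: the origin (TCP) lies on the centre line of the jaws, within the pads' length; the fingertips stand 14 mm ahead of it and the grasp point (between the pads) lies 5 mm behind it (manip.nose_length is the distance from the TCP to the fingertips, in m); y points along the fingers, z is the direction in which the jaws open and shut, and the axes are right-handed (so a half turn about y gives the same grasp; the last joint's range is limited). The gripper opens to 85 mm and grips with 20 to 120 N. Pads are 22 mm wide; open, the fingers measure 114 mm over their backs; the gripper's body (76 mm by 85 mm) begins 54 mm behind the grasp point. The pads swing forward as they close: fully open they stand 13 mm farther back than shut.
Start: joints at [1.098, 0.313, 0.046, 1.304, 0, 1.431], TCP at [0.188, 0.543, 0.245] pointing down, gripper open.
Joint ranges: [-2.76, 2.76], [-0.86, 1.69], [-1.03, 1.26], [-2.2, 2.34], [-1.47, 1.5], [-3.14, 3.14]. Speed limits (rad/s): [2.57, 2.57, 3.14, 3.14, 3.14, 3.14].

INTERFACE

Orientations are given as a rotation vector (axis times angle).
In Python, from rig import sensors, vision, manip gives the robot as it stands.
- The arm moves only by the shell command python3 -m jog 'ROWS' [FORCE]. ROWS is JSON, a list that holds one entry, the list of rows, each a list of 5 numbers: the finger opening in mm, from 0 to 85.4, then the shift along the tool's x, y, z in mm, then the turn about the tool's y in rad. A call has exactly 8 rows; each row is the pose to reach, as a shift and turn from the pose commanded when the call began, along the tool's axes at that moment; what a row does not reach only later rows make up. A row lasts 1/12 s, in which the tool goes at most 41.7 mm and 7.16 degrees, less where a joint would pass 70% of its speed; a pose out of reach is approached as far as the arm can. A call with a gripper value outside its range is refused whole. The fingers move at their own pace and stop on an object; FORCE is the grip in N (left out, the last holds). Time passes only in rows, so rows that repeat a pose let the fingers close, or fill a call up. It gives the time, the measured TCP pose, the force and the opening at its end, in the units of the state.
- sensors.observe(): the state, without advancing time (a new reading comes with each control period).
- vision.camera(name): name is "scene" or "top" or "wrist"; returns a dict with "color" (420x560x3 uint8, red, green, blue), "fx", "fy", "cx", "cy" (pixels), "R" (3x3) and "t" (3): a world point X has camera coordinates R X + t. Camera axes: x right, y down, z forward; pixel columns grow to the right and rows downward; lengths in m; the calibration is good to about 2 mm. A picture is of the moment at which its call begins. There is no depth.
- manip.finish_job(): hands the job in, once; it reports no verdict.
The state is a dict: "t": time; "joints": joint angles; "joint_vel": joint speeds; "joint_torque": joint torques, N m; "tool_pos": TCP position; "orientation": TCP orientation; "contact_force": force on the tool from outside, world axes, zero at the start; "wrist_torque": the same for the moment, N m; "gripper_width": opening from 0.0 (shut) to 1.0 (fully open).
Only numpy, scipy, OpenCV 4.12 (cv2) and the standard library are available. Lean on these libraries where they do the work, as an engineer would, in place of code of your own. Each camera call takes 0.05 s, during which the arm holds its last target.

TASK

Pick up the scraper block and use it, not the fingers or the cover, to wipe the three steel chips off the top of the battery pack that stands in the cradle, then stand or lay the scraper back on the bench, clear of the chip tray, and let it go without dropping it. Then take the snap cover by its rib, set it squarely over the pack and press it down until both catches snap out through its windows and it sits fully home on the pack. Finish still holding the rib and pressing the cover down firmly: do not let go; leave everything else on the bench where it is.

Things in the scene. Friction and masses are not known exactly. Their poses are not given: they have to be found in the camera images.
- pack_top (a point): Centre of the flat black top (deck) of a battery pack, 75 mm above the bench. The deck is 94 mm along the point's x by 58 mm along y, with a chamfer 3 mm wide and 4 mm deep all round; below it the pack is 100 mm (x) by 64 mm (y). x: along the pack's long side, y: across, z: up.
- pack: The pack with its grey cradle (114 x 78 mm, up to 34 mm above the bench) in a steel chip tray (240 mm along x, 170 mm along y, lip 14 mm high), one piece fixed to the bench. Origin on the bench below pack_top, same axes.
- catch_left (a joint): Sprung steel wedge catch in the middle of the pack's +y side, 24 mm wide. At 0 it stands 6 mm out of the side face, its widest point 14.4 mm below the deck; the value (m, up to 0.0075) is how far it is pushed in. Spring 600 N/m with 0.9 N preload; sloped above and below.
- catch_right (a joint): The same catch on the pack's -y side.
- cover_grip (a point): Centre (half-way up) of the grip rib on the loose grey plastic snap cover (70 to 120 g), a shallow cap standing on the bench, open side down. Rib 60 mm along x, 16 mm wide along y (grip it across y), 24 mm high, in the middle of a plate 110 mm (x) by 74 mm (y) whose upper face is 12 mm below this point. Lower edge of the cover 38.5 mm below this point. Fits either way round, x along the pack's x.
- cover: The cover; origin at the centre of its open underside, axes as cover_grip. Plate 4 mm, walls 3 mm thick and 22.5 mm deep, inside 104 x 68 mm: 2 mm free on each side of the pack. Long walls: a 36 mm window over a 4 mm bar. The bars meet the catches 15 mm above home; the push then builds up to 7 to 13 N and drops suddenly 8 to 7 mm above home. Home: plate on deck, cover_grip 16 mm above pack_top.
- scraper_mid (a point): Centre (half-way up) of the loose white plastic scraper block (80 to 150 g), standing on the bench on its dark scraping edge, 27 mm below this point. 18 mm thick along x (grip it across x), 54 mm high; the lower 26 mm are 80 mm long along y, the upper 28 mm are a grip 44 mm long along y. Both broad faces are alike.
- scraper: The scraper; origin at the centre of its lower edge, axes as scraper_mid.
- chip1_mid (a point): Centre of a loose steel chip, 16 x 11 mm, 7 mm high, 10 g, lying on the pack's deck.
- chip2_mid (a point): Centre of a loose L-shaped steel chip, 14 x 14 mm, 8 mm high, 11 g, lying on the deck.
- chip3_mid (a point): Centre of a loose square steel chip, 12 x 12 mm, 6 mm high, 10 g, lying on the deck.
- chip1: Chip 1; origin at the centre of its underside.
- chip2: Chip 2; origin at its underside.
- chip3: Chip 3; origin at the centre of its underside.
- tape_roll: Bystander: roll of tape lying flat, 90 mm across, 24 mm high.
- screw_jar: Bystander: clear jar with a steel lid, 68 mm across, 85 mm high.
- driver: Bystander: screwdriver lying on the bench.
- spanner: Bystander: open-ended spanner lying on the bench.
- tape_measure: Bystander: tape measure, 62 x 36 x 58 mm.
- spare_pack: Bystander: spare battery pack, 100 x 64 x 55 mm.
There are look-alikes about, which are no part of the job. Leave any blue or purple look-alike of the cover alone.

How it is judged:
By the outcome, as a careful person would: the job done as asked, in the order asked, and still so for the second after the job is handed in, while the arm keeps its last pose, push and grip.
It also fails if it takes over 67 s, if anything falls off the work surface, if the arm or the gripper's body presses on something with over 40 N, if the wrist force passes 120 N, or if a joint passes its speed limit or range.

## Working session

There is one attempt and no reset: what is moved stays moved. The work goes in short steps, Python scripts to look and compute and a shell command to move; the robot and the scene stay as the last step left them, time stands still between calls to the robot, and variables do not carry over. Pictures are saved under pics/ and viewed, and the job is handed in when it is done.

```bash
ls; mkdir -p pics; python3 - <<'E'
from rig import sensors, vision, manip
import cv2
print(sensors.observe()); print(manip.nose_length)
for n in("scene","top","wrist"):
    c=vision.camera(n); cv2.imwrite(f"pics/{n}0.png",c["color"][:,:,::-1]); print(n,c["fx"],c["cx"],c["cy"],c["R"],c["t"])
E
```

```text
pics
{'t': 0.0, 'joints': array([1.09843285e+00, 3.14025488e-01, 4.50005678e-02, 1.30357820e+00,
       3.50103030e-05, 1.43119015e+00]), 'joint_vel': array([-2.16465516e-04, -1.17241506e-03,  8.97871801e-04, -2.70272494e-05,
        5.51507261e-04, -4.55968399e-04]), 'joint_torque': array([ 1.58782004e-04, -4.80631471e+01,  2.98530489e+01,  1.94057106e-02,
       -7.86257579e-05,  5.97878994e-06]), 'tool_pos': array([0.18761339, 0.54303979, 0.24440338]), 'orientation': array([-1.55669258,  0.26164583, -0.26073481]), 'contact_force': array([ 0.31566893,  0.66849713, -0.19379263]), 'wrist_torque': array([ 0.04759555, -0.03523804,  0.04947348]), 'gripper_width': 1.0001980677670255}
0.014
scene 408.38658875050123 276.2559985501682 208.97795619713793 [[ 0.84835128  0.52920402 -0.01559521]
 [ 0.43981279 -0.72083705 -0.53568522]
 [-0.29472838  0.44759027 -0.84427373]] [-0.4855701  -0.15712605  1.19690731]
top 533.0222032532942 275.70466412537206 214.00009603011827 [[ 1.06590962e-02 -9.99942994e-01 -6.26617235e-04]
 [-9.78374862e-01 -1.02997304e-02 -2.06583020e-01]
 [ 2.06564789e-01  2.81505482e-03 -9.78428875e-01]] [0.04485469 0.52084362 1.70427087]
wrist 374.58996283992195 280.03109123392625 207.22923244763516 [[ 0.32603684  0.9453553  -0.00182813]
 [ 0.8945997  -0.30790582  0.32386013]
 [ 0.30559999 -0.10722577 -0.94610321]] [-0.57384481 -0.04310146  0.38095145]
```

View pics/scene0.png

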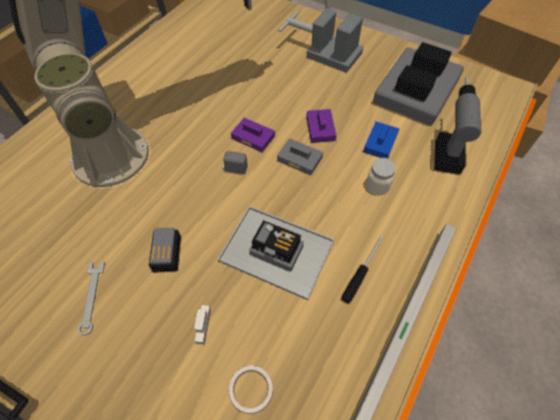

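View pics/top0.png

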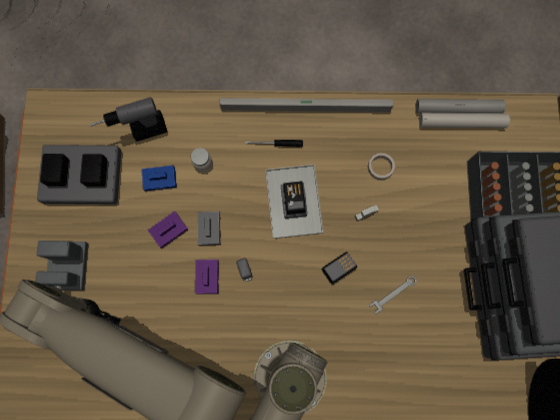

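View pics/wrist0.png

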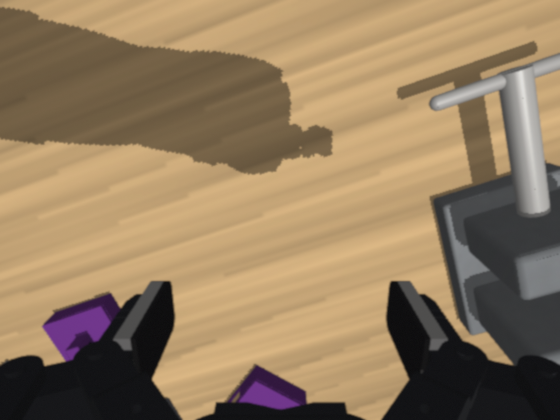

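Candidates: for the cover, grey top(208,228), purple (168,229) and (206,277), blue (158,178), so I choose the grey one. For the scraper there is only the white block at top(367,213) (the white ring at (381,166) is the tape). For the pack, the one in the tray at (294,200); (339,268) is the spare. I'll check these in close crops.

```bash
python3 - <<'E'
import cv2,numpy as np
t=cv2.imread("pics/top0.png"); s=cv2.imread("pics/scene0.png")
def cr(im,x,y,w,h): return cv2.resize(im[y:y+h,x:x+w],(400,300),interpolation=cv2.INTER_CUBIC)
a=np.vstack([np.hstack([cr(t,254,160,80,60+20)[:],cr(t,340,190,60,45)]),np.hstack([cr(t,180,205,60,45),cr(s,230,205,100,75)])])
cv2.imwrite("pics/crop0.png",a)
E
```

```text
(no output)
```

View pics/crop0.png

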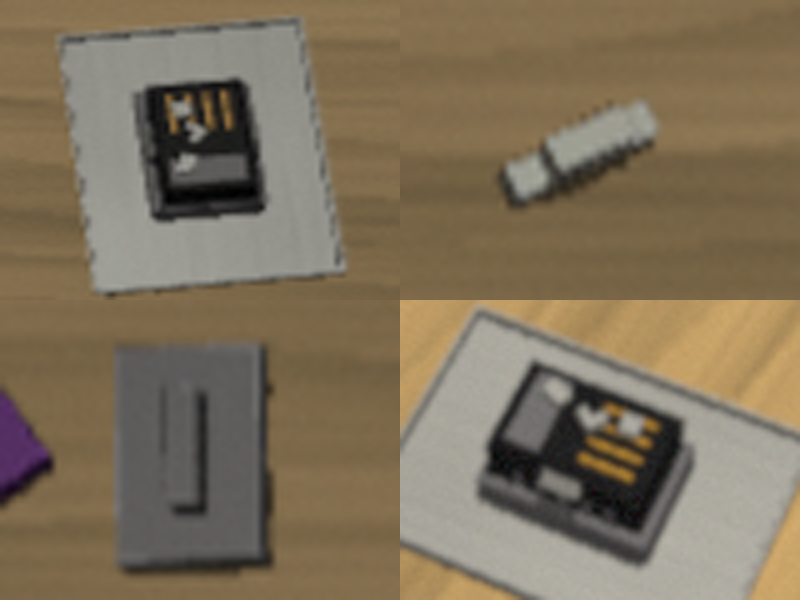

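```bash
cat > h.py <<'E'
from rig import sensors, vision, manip
import cv2,numpy as np
from scipy.spatial.transform import Rotation as Ro
def ray(c,uv,z):
    d=c["R"].T@np.array([(uv[0]-c["cx"])/c["fx"],(uv[1]-c["cy"])/c["fy"],1]); o=-c["R"].T@c["t"]
    return o+d*(z-o[2])/d[2]
def proj(c,X):
    p=c["R"]@np.asarray(X)+c["t"]; return np.array([c["fx"]*p[0]/p[2]+c["cx"],c["fy"]*p[1]/p[2]+c["cy"]])
def tool():
    s=sensors.observe(); return s["tool_pos"],Ro.from_rotvec(s["orientation"]).as_matrix(),s
def shift(target,yaw_z=None):
    """mm shift along tool axes to reach world TCP target; turn about tool y so tool z heading = yaw_z (mod pi)"""
    p,R,s=tool(); d=R.T@(np.asarray(target)-p)*1000
    out=[np.round(d,1)]
    if yaw_z is not None:
        h=np.arctan2(R[1,2],R[0,2]); dy=(yaw_z-h+np.pi/2)%np.pi-np.pi/2
        out.append(("turn about tool y",round(-dy,3) if R[2,1]<0 else round(dy,3)))
    return out
def st():
    p,R,s=tool(); print("t",round(s["t"],2),"tcp",np.round(p,4),"F",np.round(s["contact_force"],1),"w",round(s["gripper_width"]*85.4,1),"heading z",round(np.arctan2(R[1,2],R[0,2]),3),"j6",round(s["joints"][5],2))
def snap(n,f):
    c=vision.camera(n); cv2.imwrite("pics/"+f,c["color"][:,:,::-1]); return c
E
python3 - <<'E'
from h import *
print(np.round(tool()[1],3)); st()
c=vision.camera("top"); im=c["color"].astype(int); s=vision.camera("scene"); ims=s["color"]
def rect(c,mask,z,seed):
    n,l,stt,_=cv2.connectedComponentsWithStats(mask.astype(np.uint8)); k=l[seed[1],seed[0]]
    ys,xs=np.nonzero(l==k); P=np.array([ray(c,(x,y),z)[:2] for x,y in zip(xs,ys)],np.float32)
    return len(xs),cv2.minAreaRect(P*1000),P.mean(0)
hsv=cv2.cvtColor(c["color"],cv2.COLOR_RGB2HSV); g=hsv[...,1]<50; v=hsv[...,2]
print(c["color"][228,202],c["color"][175,278],c["color"][213,370],c["color"][205,290])
print("tray",rect(c,g&(v>100),0.0,(278,175)))
print("cover",rect(c,(hsv[...,1]<60)&(v>50),0.0265,(202,228)))
for (x,y) in [(370,213),(359,216)]: print("scr",rect(c,g&(v>110),0.04,(x,y)))
E
```

```text
[[ 0.945 -0.001  0.327]
 [-0.327 -0.001  0.945]
 [-0.    -1.    -0.001]]
t 0.15 tcp [0.1877 0.5431 0.2446] F [0.1 0.4 0.4] w 85.6 heading z 1.238 j6 1.43
[93 91 90] [147 146 140] [69 66 61] [120 120 117]
tray (2571, ((579.9729614257812, -9.673904418945312), (243.2915802001953, 171.32113647460938), 6.967410564422607), array([ 0.5751511 , -0.00963303], dtype=float32))
cover (729, ((478.1044006347656, 275.5527648925781), (111.52792358398438, 73.80030822753906), 2.358067274093628), array([0.47802073, 0.27615008], dtype=float32))
scr (228196, ((598.4667358398438, 38.08880615234375), (1440.249267578125, 2032.052490234375), 0.5867066979408264), array([0.55594456, 0.04358821], dtype=float32))
scr (29, ((520.30810546875, -225.3116912841797), (17.973548889160156, 16.630197525024414), 25.136850357055664), array([ 0.5201901 , -0.22505115], dtype=float32))
```

```bash
python3 - <<'E'
from h import *
c=vision.camera("top"); hsv=cv2.cvtColor(c["color"],cv2.COLOR_RGB2HSV)
m=((hsv[...,1]<45)&(hsv[...,2]>95)); sub=m[195:230,345:395]
for r in sub[5:30]: print("".join("#" if q else "." for q in r))
n,l,stt,_=cv2.connectedComponentsWithStats(sub.astype(np.uint8))
for k in range(1,n):
  if stt[k,4]>12:
    ys,xs=np.nonzero(l==k)
    for z in(0.026,0.054):
      P=np.array([ray(c,(x+345,y+195),z)[:2] for x,y in zip(xs,ys)],np.float32); print(k,z,len(xs),P.mean(0),cv2.minAreaRect(P*1000))
s=vision.camera("scene"); cv2.imwrite("pics/scr.png",cv2.resize(s["color"][295:355,175:230,::-1],(550,600),interpolation=cv2.INTER_CUBIC))
E
```

```text
..................................................
..................................................
..................................................
..................................................
..................................................
...............................#..................
..........................######..................
........................#########.................
......................###########.................
....................#############.................
..................###############.................
.................############.#...................
.................##########.......................
..............##..#######.........................
...........#####..####............................
...........######..#..............................
...........#######................................
............#####.................................
............#####.................................
.............##...................................
..................................................
..................................................
..................................................
..................................................
..................................................
1 0.026 90 [ 0.5440079  -0.26512304] ((544.3136596679688, -264.7986145019531), (20.56610107421875, 53.812068939208984), 20.75120735168457)
1 0.054 90 [ 0.5378138 -0.2601519] ((538.114501953125, -259.83270263671875), (20.236875534057617, 52.95062255859375), 20.751262664794922)
2 0.026 32 [ 0.52252614 -0.22788462] ((523.03857421875, -228.2549285888672), (19.55200958251953, 18.23227310180664), 27.25235366821289)
2 0.054 32 [ 0.5166758 -0.2235096] ((517.1799926757812, -223.87396240234375), (19.23903465270996, 17.940372467041016), 27.252573013305664)
```

View pics/scr.png

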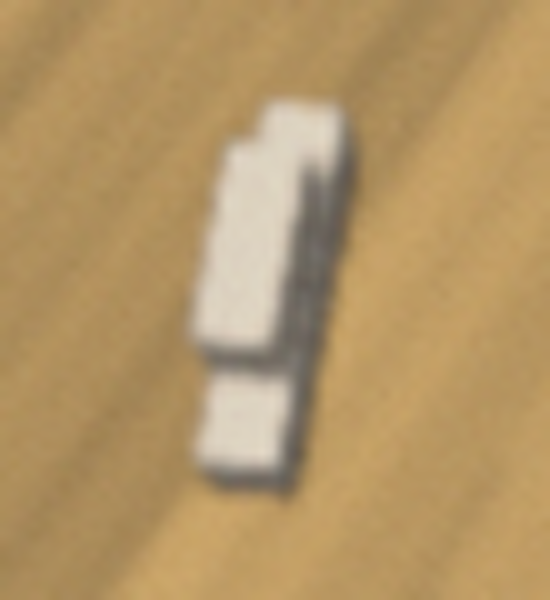

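```bash
python3 - <<'E'
from h import *
c=vision.camera("wrist"); p,R,s=tool()
o=-c["R"].T@c["t"]; print("cam in tool mm",R.T@(o-p)*1000,"view dir",R.T@c["R"][2])
print(proj(c,p),proj(c,p-[0,0,0.2]))
print(shift([0.5366,-0.2555,0.24],0.47))
E
```

```text
cam in tool mm [ -82.96145266 -128.73399639   -0.33696465] view dir [ 3.24060805e-01  9.46036239e-01 -1.70190315e-04]
[280.87450433 299.86707344] [280.52722599 176.14438763]
[array([ 590.6,    5.3, -641.2]), ('turn about tool y', np.float64(0.768))]
```

```bash
python3 -m jog '[[[85,28,0,-30,0],[85,56,0,-61,0],[85,84,0,-91,0],[85,112,0,-122,0],[85,140,0,-152,0],[85,168,0,-182,0],[85,196,0,-213,0],[85,224,0,-243,0]]]' 40; python3 -c "
from h import *
print(shift([0.5366,-0.2555,0.24],0.47))"
```

```text
t: 1.07
tool_pos: [0.3204, 0.2389, 0.2456]
orientation: [-1.554, 0.26, -0.261]
contact_force: [1.0, -0.4, 0.3]
gripper_width: 0.997
[array([ 365.6,    5.6, -396.9]), ('turn about tool y', np.float64(0.769))]
```

```bash
python3 -m jog '[[[85,28,0,-30,0.07],[85,56,0,-61,0.14],[85,84,0,-91,0.21],[85,112,0,-122,0.28],[85,140,0,-152,0.35],[85,168,0,-182,0.42],[85,196,0,-213,0.49],[85,224,0,-243,0.56]]]'; python3 -c "
from h import *
print(shift([0.5366,-0.2555,0.24],0.47)); snap('wrist','w1.png')"
```

```text
t: 1.73
tool_pos: [0.4529, -0.0645, 0.2456]
orientation: [-1.455, 0.699, -0.701]
contact_force: [0.9, 0.6, -0.6]
gripper_width: 0.995
[array([201.5,   5.7, -53.8]), ('turn about tool y', np.float64(0.204))]
```

View pics/w1.png

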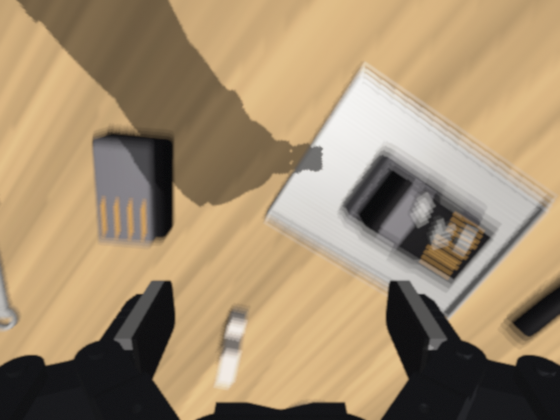

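The pack with its three chips is at about (430,220) and the scraper is at (230,345). I carry on to hover above the scraper.

```bash
python3 -m jog '[[[85,35,0,-9,0.04],[85,70,0,-18,0.08],[85,105,0,-28,0.12],[85,140,0,-37,0.16],[85,175,0,-46,0.2],[85,201,5,-54,0.2],[85,201,5,-54,0.2],[85,201,5,-54,0.2]]]'; python3 -c "
from h import *
st(); c=snap('wrist','w2.png'); print(proj(c,[0.5366,-0.2555,0.054]))"
```

```text
t: 2.45
tool_pos: [0.5364, -0.2536, 0.2391]
orientation: [-1.397, 0.853, -0.85]
contact_force: [-0.1, 0.9, 0.8]
gripper_width: 0.993
t 2.45 tcp [ 0.5364 -0.2536  0.2391] F [-0.1  0.9  0.8] w 84.8 heading z 0.476 j6 0.52
[279.07327157 182.64708678]
```

View pics/w2.png

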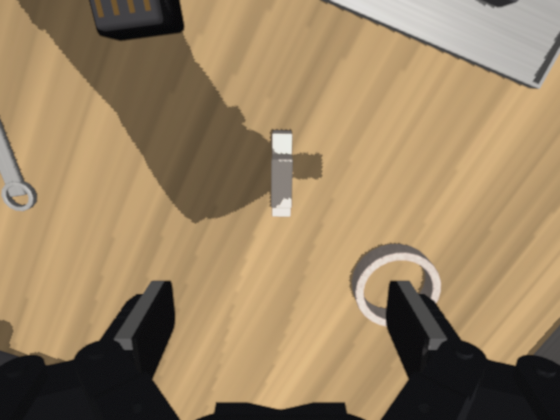

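```bash
python3 - <<'E'
from h import *
im=cv2.imread("pics/w2.png"); cv2.imwrite("pics/w2c.png",cv2.resize(im[120:225,240:330],None,fx=5.5,fy=5.5,interpolation=cv2.INTER_CUBIC))
E
```

```text
(no output)
```

View pics/w2c.png

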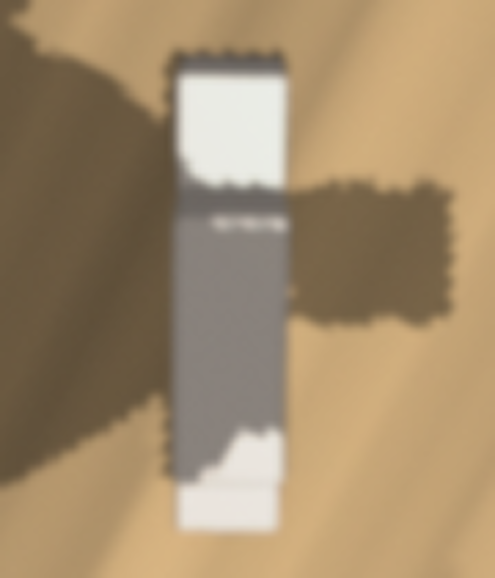

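```bash
python3 - <<'E'
from h import *
c=vision.camera("wrist")
a=ray(c,(281.6,159.1),.054);b=ray(c,(281.8,207.6),.054); print(a,b,(a+b)/2,np.hypot(*(a-b)[:2]))
e=ray(c,(281.9,133.1),.026);f=ray(c,(281.4,216.4),.026); print(e,f,(e+f)/2,np.hypot(*(e-f)[:2]),"perp heading",np.arctan2(*(e-f)[:2][::-1])+np.pi/2)
m=((a+b)/2+(e+f)/2)/2
print(shift([m[0],m[1],.04],0.476))
E
```

```text
[ 0.52880036 -0.23511223  0.054     ] [ 0.54905664 -0.27367847  0.054     ] [ 0.5389285  -0.25439535  0.054     ] 0.04356227389087324
[ 0.52077791 -0.21884466  0.026     ] [ 0.55742057 -0.29031591  0.026     ] [ 0.53909924 -0.25458028  0.026     ] 0.08031703091926351 perp heading 3.6153413294155983
[array([  4. , 200.1,   1.4]), ('turn about tool y', np.float64(0.002))]
```

```bash
python3 -m jog '[[[85,4,35,1,0],[85,4,70,1,0],[85,4,105,1,0],[85,4,140,1,0],[85,4,170,1,0],[85,4,190,1,0],[85,4,200,1,0],[85,4,200,1,0]]]' 60; python3 -m jog '[[[10,0,0,0,0],[10,0,0,0,0],[10,0,0,0,0],[10,0,0,0,0],[10,0,0,0,0],[10,0,0,0,0],[10,0,0,0,0],[10,0,0,0,0]]]' 60; python3 -c "
from h import *
st()
print(shift([0.58,-0.0097,0.2]))
snap('wrist','w3.png')"
```

```text
t: 3.22
tool_pos: [0.5377, -0.2534, 0.0385]
orientation: [-1.398, 0.853, -0.846]
contact_force: [-0.4, 0.7, -0.3]
gripper_width: 0.999
t: 3.88
tool_pos: [0.5398, -0.2562, 0.0413]
orientation: [-1.398, 0.849, -0.852]
contact_force: [-0.9, -0.6, 6.2]
gripper_width: 0.196
t 3.88 tcp [ 0.5398 -0.2562  0.0413] F [-0.9 -0.6  6.2] w 16.7 heading z 0.478 j6 0.52
[array([-200.2, -158.9,  149.2])]
```

View pics/w3.png

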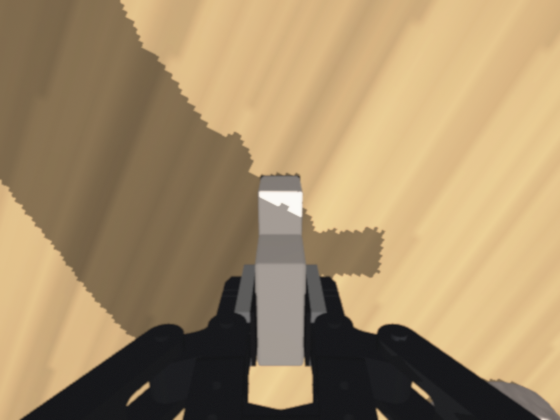

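```bash
python3 -c "
from h import *
print(shift([0.57,0.085,0.25],0.1216))"
python3 -m jog '[[[10,0,-10,0,0],[10,0,-40,0,0],[10,0,-80,0,0],[10,-10,-120,10,0.0],[10,-40,-140,30,0.05],[10,-75,-155,50,0.1],[10,-105,-170,75,0.15],[10,-135,-185,100,0.2]]]'; python3 -c "
from h import *
st();print(shift([0.57,0.085,0.25],0.1216))"
```

```text
[array([-288.8, -209. ,  183.9]), ('turn about tool y', np.float64(0.356))]
t: 4.6
tool_pos: [0.565, -0.0901, 0.2261]
orientation: [-1.326, 1.005, -1.005]
contact_force: [1.2, -1.0, -0.6]
gripper_width: 0.201
t 4.6 tcp [ 0.565  -0.0901  0.2261] F [ 1.2 -1.  -0.6] w 17.1 heading z 0.274 j6 1.0
[array([-167.2,  -23.9,   52.2]), ('turn about tool y', np.float64(0.153))]
```

```bash
python3 -m jog '[[[10,-35,-10,10,0.05],[10,-70,-20,20,0.1],[10,-105,-24,33,0.15],[10,-140,-24,44,0.15],[10,-167,-24,52,0.15],[10,-167,-24,52,0.15],[10,-167,-24,52,0.15],[10,-167,-24,52,0.15]]]'; python3 -c "
from h import *
st();snap('wrist','w4.png')"
```

```text
t: 5.27
tool_pos: [0.5695, 0.0832, 0.2486]
orientation: [-1.268, 1.114, -1.114]
contact_force: [-0.1, 0.5, -1.2]
gripper_width: 0.198
t 5.27 tcp [0.5695 0.0832 0.2486] F [-0.1  0.5 -1.2] w 16.9 heading z 0.128 j6 1.45
```

View pics/w4.png

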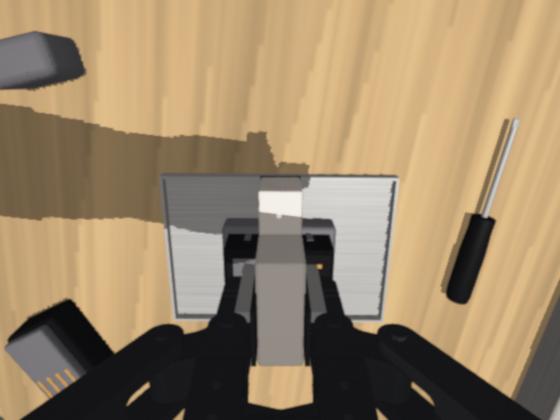

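The scraper hides the pack here (image up is tool −x). I move to the −y side of the pack, where it will show above the scraper.

```bash
python3 -c "
from h import *
print(shift([0.53,-0.09,0.25],0.1216))"
python3 -m jog '[[[10,30,0,-10,0],[10,70,0,-20,0],[10,110,0,-30,0],[10,145,0,-45,0],[10,167,-1,-60,0],[10,167,-1,-60,0],[10,167,-1,-60,0],[10,167,-1,-60,0]]]'; python3 -c "
from h import *
st();snap('wrist','w5.png')"
```

```text
[array([166.2,  -1.3, -61.2]), ('turn about tool y', np.float64(0.006))]
t: 5.98
tool_pos: [0.5313, -0.091, 0.2497]
orientation: [-1.266, 1.116, -1.116]
contact_force: [-0.9, 0.2, -0.7]
gripper_width: 0.203
t 5.98 tcp [ 0.5313 -0.091   0.2497] F [-0.9  0.2 -0.7] w 17.3 heading z 0.125 j6 1.13
```

View pics/w5.png

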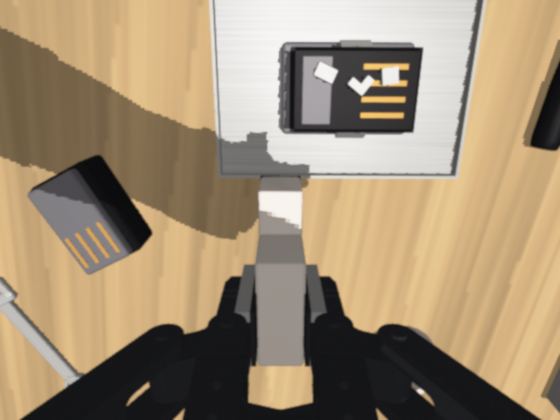

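```bash
python3 - <<'E'
from h import *
im=cv2.imread("pics/w5.png"); cv2.imwrite("pics/w5c.png",cv2.resize(im[35:145,275:430],None,fx=5,fy=5,interpolation=cv2.INTER_CUBIC))
E
```

```text
(no output)
```

View pics/w5c.png

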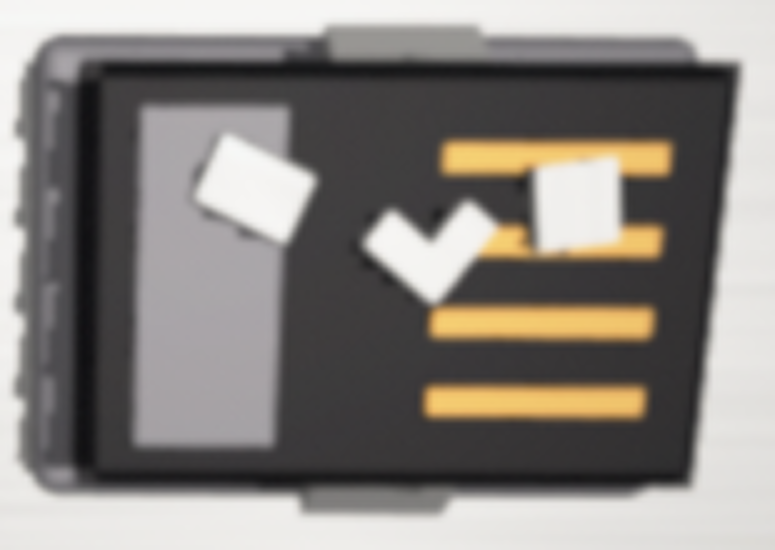

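```bash
python3 - <<'E'
from h import *
c=vision.camera("wrist"); f=lambda x,y:(275+(x+.5)/5-.5,35+(y+.5)/5-.5)
P=[ray(c,f(*q),.075)[:2] for q in[(103,80),(727,80),(685,472),(95,470)]]
P=np.array(P); print(P, "edges",[np.hypot(*(P[i]-P[(i+1)%4])) for i in range(4)])
print("rect",cv2.minAreaRect((P*1000).astype(np.float32)),"mean",P.mean(0))
for i,j in((0,1),(3,2),(3,0),(2,1)): d=P[j]-P[i]; print(np.arctan2(d[1],d[0]))
u=ray(c,f(402,27),.0606);l=ray(c,f(375,512),.0606); print("catch",u,l,(u+l)/2,np.hypot(*(u-l)[:2]))
# chips
for n,q in(("c1",(255,188)),("c2",(430,250)),("c3",(578,203))): print(n,ray(c,f(*q),.082)[:2])
t=vision.camera("top"); 
E
```

```text
[[ 0.53017898  0.01349331]
 [ 0.62296833  0.02541065]
 [ 0.63063043 -0.03204712]
 [ 0.53699529 -0.04373192]] edges [np.float64(0.09355152030473993), np.float64(0.057966392577365994), np.float64(0.09436139694872166), np.float64(0.05762976445336039)]
rect ((580.2239990234375, -9.130420684814453), (94.36139678955078, 57.96433639526367), 7.113216400146484) mean [ 0.58019326 -0.00921877]
0.1277350226468209
0.12414902700130218
1.6893515648490776
1.703366040999421
catch [0.5757098 0.0280052 0.0606   ] [ 0.58555185 -0.04633197  0.0606    ] [ 0.58063083 -0.00916338  0.0606    ] 0.0749858723587068
c1 [0.55451879 0.00114673]
c2 [ 0.58210861 -0.00416384]
c3 [0.60273259 0.00521039]
```

```bash
python3 -c "
from h import *
print(shift([0.5327,-0.0151,0.125],0.124))"
```

```text
[array([-73.5, 124.6,  10.5]), ('turn about tool y', np.float64(0.005))]
```

```bash
python3 -m jog '[[[10,-35,0,5,0],[10,-73,0,10,0],[10,-73,30,10,0],[10,-73,70,10,0],[10,-73,100,10,0],[10,-73,120,10,0],[10,-73,125,10,0],[10,-73,125,10,0]]]'; python3 -c "
from h import *
st();print(shift([0.5327,-0.0151,0.1165],0.124));snap('scene','s6.png');snap('wrist','w6.png')"; python3 -c "
import cv2,numpy as np
a=cv2.imread('pics/s6.png')[170:290,200:360];b=cv2.imread('pics/w6.png')
cv2.imwrite('pics/m6.png',np.hstack([cv2.resize(a,(400,300)),cv2.resize(b,(400,300))]))"
```

```text
t: 6.8
tool_pos: [0.531, -0.0151, 0.1231]
orientation: [-1.27, 1.116, -1.111]
contact_force: [-0.8, -0.6, -1.5]
gripper_width: 0.2
t 6.8 tcp [ 0.531  -0.0151  0.1231] F [-0.8 -0.6 -1.5] w 17.1 heading z 0.13 j6 1.26
[array([0.2, 6.6, 1.7]), ('turn about tool y', np.float64(0.006))]
```

View pics/m6.png

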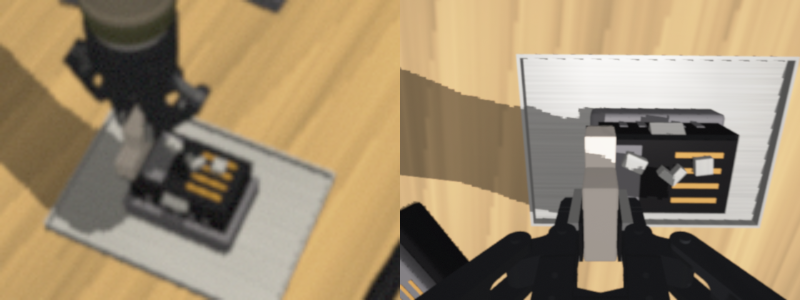

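```bash
python3 -m jog '[[[10,0,1,0,0],[10,0,2,0,0],[10,0,3,0,0],[10,0,4,0,0],[10,0,5,0,0],[10,0,5,0,0],[10,0,5,0,0],[10,0,5,0,0]]]'; python3 -m jog '[[[10,0,0.5,0,0],[10,0,0.5,0,0],[10,0,0.5,0,0],[10,0,1,0,0],[10,0,1,0,0],[10,0,1,0,0],[10,0,1,0,0],[10,0,1,0,0]]]'
```

```text
t: 7.57
tool_pos: [0.5322, -0.0163, 0.1196]
orientation: [-1.267, 1.115, -1.114]
contact_force: [0.2, 0.2, -1.3]
gripper_width: 0.203
t: 8.23
tool_pos: [0.5322, -0.0162, 0.1187]
orientation: [-1.267, 1.114, -1.114]
contact_force: [0.3, 1.3, -0.9]
gripper_width: 0.204
```

```bash
python3 -m jog '[[[10,0,0.5,0,0],[10,0,1,0,0],[10,0,1,0,0],[10,0,1.5,0,0],[10,0,1.5,0,0],[10,0,1.5,0,0],[10,0,1.5,0,0],[10,0,1.5,0,0]]]';python3 -m jog '[[[10,0,0.5,0,0],[10,0,0.5,0,0],[10,0,0.5,0,0],[10,0,1,0,0],[10,0,1,0,0],[10,0,1,0,0],[10,0,1,0,0],[10,0,1,0,0]]]'
```

```text
t: 8.9
tool_pos: [0.5322, -0.0162, 0.1172]
orientation: [-1.267, 1.114, -1.114]
contact_force: [-0.1, 0.1, -0.5]
gripper_width: 0.2
t: 9.57
tool_pos: [0.5322, -0.0162, 0.1163]
orientation: [-1.267, 1.114, -1.114]
contact_force: [-1.0, -0.4, 1.4]
gripper_width: 0.204
```

```bash
python3 -m jog '[[[10,0,0,4,0],[10,0,0,11,0],[10,0,0,19,0],[10,0,0,27,0],[10,0,0,35,0],[10,0,0,43,0],[10,0,0,51,0],[10,0,0,59,0]]]';python3 -c "
from h import *
st();snap('wrist','w7.png')"
```

```text
t: 10.23
tool_pos: [0.5914, -0.0086, 0.1163]
orientation: [-1.268, 1.115, -1.114]
contact_force: [-4.4, 0.5, 5.6]
gripper_width: 0.198
t 10.23 tcp [ 0.5914 -0.0086  0.1163] F [-4.4  0.5  5.6] w 16.9 heading z 0.128 j6 1.29
```

View pics/w7.png

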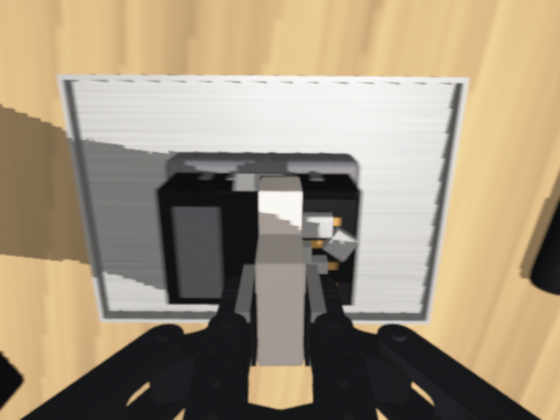

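All three chips are ahead of the scraper, at about (320,225), (340,245) and (318,262). I carry on past the end of the deck.

```bash
python3 -m jog '[[[10,0,0,8,0],[10,0,0,16,0],[10,0,0,24,0],[10,0,0,32,0],[10,0,0,40,0],[10,0,0,47,0],[10,0,0,52,0],[10,0,0,54,0]]]';python3 -m jog '[[[10,0,-10,0,0],[10,0,-30,0,0],[10,0,-60,0,0],[10,30,-95,0,0],[10,65,-120,0,0],[10,100,-120,0,0],[10,100,-120,0,0],[10,100,-120,0,0]]]';python3 -c "
from h import *
st();snap('wrist','w8.png')"
```

```text
t: 10.95
tool_pos: [0.6455, -0.0016, 0.1154]
orientation: [-1.266, 1.114, -1.114]
contact_force: [0.2, -0.5, -1.6]
gripper_width: 0.194
t: 11.62
tool_pos: [0.6572, -0.1034, 0.237]
orientation: [-1.265, 1.116, -1.118]
contact_force: [-0.5, 1.2, -0.6]
gripper_width: 0.202
t 11.62 tcp [ 0.6572 -0.1034  0.237 ] F [-0.5  1.2 -0.6] w 17.3 heading z 0.124 j6 1.17
```

View pics/w8.png

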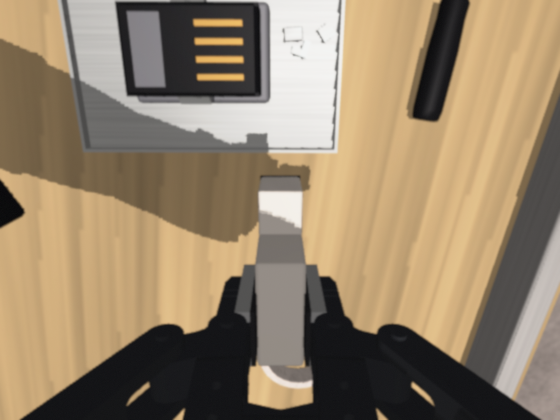

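The deck is clear, and the three chips lie in the tray at (293,33), (320,33) and (297,52). I return the scraper to its original spot.

```bash
python3 -c "
from h import *
print(shift([0.5398,-0.2562,0.1],0.476))"
```

```text
[array([ 138.6,  136.2, -135.3]), ('turn about tool y', np.float64(-0.35))]
```

```bash
python3 -m jog '[[[10,23,0,-23,-0.05],[10,50,0,-50,-0.1],[10,77,0,-77,-0.15],[10,104,20,-104,-0.2],[10,128,50,-125,-0.25],[10,139,85,-135,-0.3],[10,139,120,-135,-0.35],[10,139,136,-135,-0.35]]]';python3 -c "
from h import *
st();print(shift([0.5398,-0.2562,0.0413],0.476))"
```

```text
t: 12.33
tool_pos: [0.5373, -0.2539, 0.0953]
orientation: [-1.398, 0.856, -0.843]
contact_force: [-1.0, 1.4, -2.0]
gripper_width: 0.201
t 12.33 tcp [ 0.5373 -0.2539  0.0953] F [-1.   1.4 -2. ] w 17.2 heading z 0.479 j6 0.51
[array([ 3.6, 53.9,  1.4]), ('turn about tool y', np.float64(0.003))]
```

```bash
python3 -m jog '[[[10,2,20,0,0],[10,2,35,0,0],[10,2,45,0,0],[10,2,50,0,0],[10,2,52,0,0],[10,2,53,0,0],[10,2,53,0,0],[10,2,53,0,0]]]'; python3 -c "
from h import *
st()"
```

```text
t: 13.0
tool_pos: [0.5425, -0.2581, 0.0482]
orientation: [-1.398, 0.849, -0.852]
contact_force: [0.1, -0.3, -0.8]
gripper_width: 0.199
t 13.0 tcp [ 0.5425 -0.2581  0.0482] F [ 0.1 -0.3 -0.8] w 17.0 heading z 0.478 j6 0.51
```

```bash
python3 -m jog '[[[10,0,1,0,0],[10,0,2,0,0],[10,0,3,0,0],[10,0,4,0,0],[10,0,5,0,0],[10,0,6,0,0],[10,0,6,0,0],[10,0,6,0,0]]]'; python3 -m jog '[[[10,0,0.3,0,0],[10,0,0.6,0,0],[10,0,0.9,0,0],[10,0,1,0,0],[10,0,1,0,0],[10,0,1,0,0],[10,0,1,0,0],[10,0,1,0,0]]]'
```

```text
t: 13.67
tool_pos: [0.5418, -0.2579, 0.0413]
orientation: [-1.398, 0.85, -0.85]
contact_force: [-1.3, 0.8, 1.7]
gripper_width: 0.199
t: 14.33
tool_pos: [0.5418, -0.2579, 0.0413]
orientation: [-1.398, 0.85, -0.851]
contact_force: [-4.3, 1.8, 8.4]
gripper_width: 0.196
```

```bash
python3 -m jog '[[[17,0,-0.7,0,0],[20,0,-0.7,0,0],[26,0,-0.7,0,0],[40,0,-0.7,0,0],[60,0,-0.7,0,0],[85,0,-0.7,0,0],[85,0,-0.7,0,0],[85,0,-0.7,0,0]]]';python3 -m jog '[[[85,0,0,0,0],[85,0,-20,0,0],[85,0,-50,0,0],[85,0,-85,0,0],[85,0,-125,0,0],[85,0,-165,0,0],[85,0,-190,0,0],[85,0,-190,0,0]]]'; python3 -c "
from h import *
st();snap('wrist','w9.png');print(shift([.478,.2756,.24],0.041+np.pi/2))"
```

```text
t: 15.0
tool_pos: [0.5418, -0.2578, 0.0407]
orientation: [-1.398, 0.85, -0.85]
contact_force: [0.6, -0.4, 0.1]
gripper_width: 0.982
t: 15.67
tool_pos: [0.5444, -0.2595, 0.2381]
orientation: [-1.398, 0.841, -0.86]
contact_force: [0.0, -0.6, 0.8]
gripper_width: 0.993
t 15.67 tcp [ 0.5444 -0.2595  0.2381] F [ 0.  -0.6  0.8] w 84.8 heading z 0.478 j6 0.51
[array([-504.8,   -7.7,  187.7]), ('turn about tool y', np.float64(-1.134))]
```

View pics/w9.png

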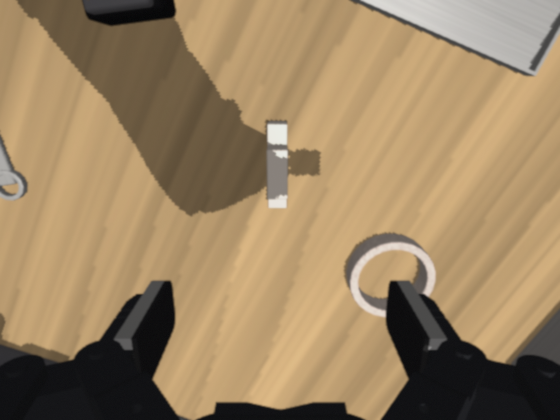

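```bash
python3 -m jog '[[[85,-20,0,7,-0.03],[85,-55,0,20,-0.12],[85,-91,0,34,-0.22],[85,-128,0,47,-0.33],[85,-165,0,61,-0.43],[85,-202,0,75,-0.54],[85,-239,0,88,-0.65],[85,-276,0,102,-0.75]]]';python3 -c "
from h import *
st();print(shift([.478,.2756,.24],0.041+np.pi/2))"
```

```text
t: 16.38
tool_pos: [0.5039, 0.0359, 0.2294]
orientation: [-1.555, 0.267, -0.263]
contact_force: [1.0, -0.3, 0.7]
gripper_width: 0.991
t 16.38 tcp [0.5039 0.0359 0.2294] F [ 1.  -0.3  0.7] w 84.6 heading z 1.233 j6 0.25
[array([-103.9,  -10.5,  217.6]), ('turn about tool y', np.float64(-0.379))]
```

```bash
python3 -m jog '[[[85,-17,0,36,-0.08],[85,-34,-4,72,-0.16],[85,-51,-8,108,-0.24],[85,-69,-10,144,-0.32],[85,-86,-10,180,-0.38],[85,-104,-10,217,-0.38],[85,-104,-10,217,-0.38],[85,-104,-10,217,-0.38]]]';python3 -c "
from h import *
st();snap('wrist','w10.png')"
```

```text
t: 17.05
tool_pos: [0.479, 0.2753, 0.2391]
orientation: [-1.572, -0.031, 0.035]
contact_force: [0.2, -0.3, -0.8]
gripper_width: 0.997
t 17.05 tcp [0.479  0.2753 0.2391] F [ 0.2 -0.3 -0.8] w 85.1 heading z 1.612 j6 0.33
```

View pics/w10.png

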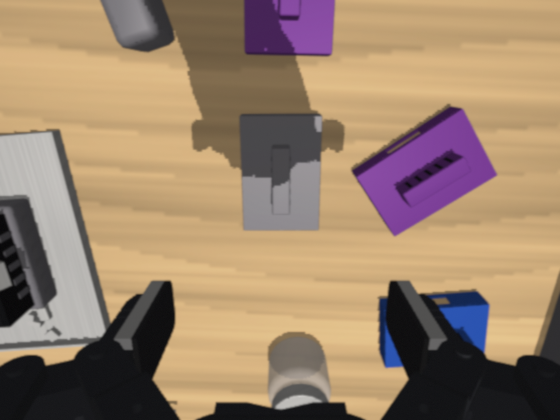

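```bash
python3 - <<'E'
from h import *
im=cv2.imread("pics/w10.png"); cv2.imwrite("pics/w10c.png",cv2.resize(im[105:240,225:340],None,fx=4.4,fy=4.4,interpolation=cv2.INTER_CUBIC))
E
```

```text
(no output)
```

View pics/w10c.png

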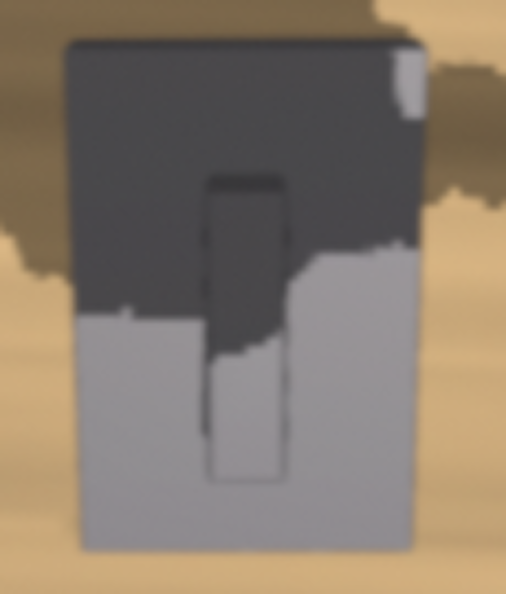

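```bash
python3 - <<'E'
from h import *
c=vision.camera("wrist"); f=lambda x,y:(225+(x+.5)/4.4-.5,105+(y+.5)/4.4-.5)
for z,Q in((.0265,[(68,50),(426,48),(412,548),(83,548)]),(.0505,[(207,192),(285,192),(286,482),(210,482)])):
    P=np.array([ray(c,f(*q),z)[:2] for q in Q]); print(P.mean(0),[round(1000*np.hypot(*(P[i]-P[(i+1)%4])),1) for i in range(4)],cv2.minAreaRect((P*1000).astype(np.float32)))
    d=(P[2]+P[3])/2-(P[0]+P[1])/2; print("long heading",np.arctan2(d[1],d[0]))
    m=P.mean(0); print(shift([m[0],m[1],0.045],np.pi/2+0.035))
E
```

```text
[0.48112485 0.27381218] [np.float64(72.4), np.float64(108.9), np.float64(73.5), np.float64(108.6)] ((481.03521728515625, 273.85894775390625), (108.93708038330078, 73.53040313720703), 2.337523937225342)
long heading 0.04172463758576266
[array([  1.8, 194.6,   1.1]), ('turn about tool y', np.float64(0.002))]
[0.48138339 0.27378554] [np.float64(15.1), np.float64(59.6), np.float64(15.6), np.float64(59.6)] ((481.376953125, 273.90966796875), (59.62898635864258, 15.576946258544922), 2.4721975326538086)
long heading 0.047319524418387646
[array([  2. , 194.6,   1. ]), ('turn about tool y', np.float64(0.002))]
```

```bash
python3 -m jog '[[[85,2,38,0,0],[85,2,76,0,0],[85,2,114,0,0],[85,2,150,0,0],[85,2,178,0,0],[85,2,190,0,0],[85,2,195,0,0],[85,2,195,0,0]]]' 80;  python3 -m jog '[[[50,0,0,0,0],[40,0,0,0,0],[30,0,0,0,0],[5,0,0,0,0],[5,0,0,0,0],[5,0,0,0,0],[5,0,0,0,0],[5,0,0,0,0]]]' 100; python3 -c "
from h import *
st();snap('wrist','w11.png')"
```

```text
t: 17.82
tool_pos: [0.4817, 0.2715, 0.0444]
orientation: [-1.572, -0.025, 0.029]
contact_force: [-0.5, 0.4, 0.2]
gripper_width: 0.995
t: 18.48
tool_pos: [0.4829, 0.2739, 0.0469]
orientation: [-1.57, -0.031, 0.028]
contact_force: [-1.0, -0.3, 6.4]
gripper_width: 0.161
t 18.48 tcp [0.4829 0.2739 0.0469] F [-1.  -0.3  6.4] w 13.7 heading z 1.608 j6 0.33
```

View pics/w11.png

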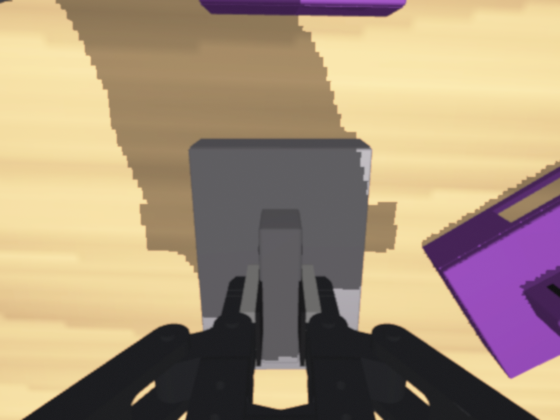

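```bash
python3 - <<'E'
from h import *
im=cv2.imread("pics/w11.png"); cv2.imwrite("pics/w11c.png",cv2.resize(im[130:290,180:380],None,fx=4,fy=4,interpolation=cv2.INTER_CUBIC))
E
```

```text
(no output)
```

View pics/w11c.png

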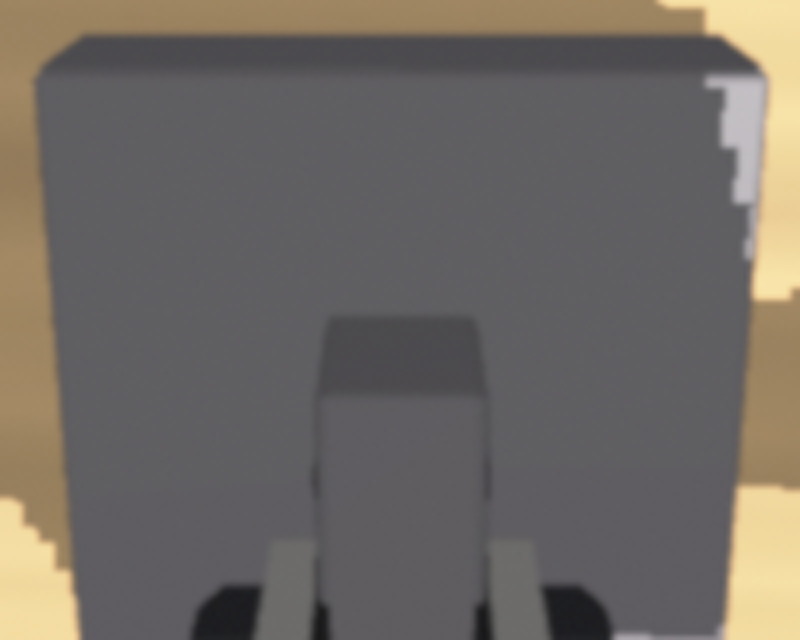

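```bash
python3 - <<'E'
from h import *
c=vision.camera("wrist"); p,R,s=tool(); f=lambda x,y:(180+(x+.5)/4-.5,130+(y+.5)/4-.5)
g=lambda X: np.round(R.T@(X-p)*1000,1)
st()
for n,q,z in(("plTL",(37,78),.0265),("plTR",(766,74),.0265),("botTL",(83,36),.0),("botTR",(720,36),.0),("ribTL",(322,396),.0505),("ribTR",(484,396),.0505),("ribbaseTL",(332,318),.0265),("ribbaseTR",(474,318),.0265)):
  print(n,g(ray(c,f(*q),z)))
print(shift([.5803,-.0092,.24],.124+np.pi/2))
E
```

```text
t 18.58 tcp [0.4828 0.2739 0.047 ] F [-1.8 -0.1  5.9] w 13.6 heading z 1.608 j6 0.33
plTL [-56.5  20.3 -36.9]
plTR [-57.   20.4  35.9]
botTL [-56.7  46.8 -37.6]
botTR [-56.8  46.9  36.7]
ribTL [-32.   -3.6  -7.6]
ribTR [-32.1  -3.6   7. ]
ribbaseTL [-31.1  20.4  -7.8]
ribbaseTR [-31.1  20.4   7.2]
[array([  87.1, -193.1, -286.5]), ('turn about tool y', np.float64(-0.086))]
```

```bash
python3 -m jog '[[[5,0,-5,0,0],[5,0,-25,0,0],[5,0,-60,0,0],[5,0,-100,0,0],[5,10,-135,-10,0],[5,30,-165,-30,-0.03],[5,50,-185,-60,-0.06],[5,70,-185,-95,-0.086]]]'; python3 -c "
from h import *
st();print(shift([.70,.006,.23],.124+np.pi/2))"
```

```text
t: 19.25
tool_pos: [0.5586, 0.182, 0.2369]
orientation: [-1.567, -0.108, 0.093]
contact_force: [1.8, 1.5, -0.3]
gripper_width: 0.155
t 19.25 tcp [0.5586 0.182  0.2369] F [ 1.8  1.5 -0.3] w 13.2 heading z 1.699 j6 0.05
[array([ 117.7,    7.8, -192.6]), ('turn about tool y', np.float64(0.004))]
```

```bash
python3 -m jog '[[[5,20,0,-33,0],[5,40,0,-66,0],[5,60,0,-100,0],[5,80,0,-133,0],[5,100,4,-165,0],[5,117,7,-192,0],[5,117,7,-192,0],[5,117,7,-192,0]]]'; python3 -c "
from h import *
st();snap('wrist','w12.png')"
```

```text
t: 19.92
tool_pos: [0.6958, 0.0032, 0.2222]
orientation: [-1.568, -0.093, 0.096]
contact_force: [-0.0, 1.1, -1.3]
gripper_width: 0.159
t 19.92 tcp [0.6958 0.0032 0.2222] F [-0.   1.1 -1.3] w 13.6 heading z 1.691 j6 -0.23
```

View pics/w12.png

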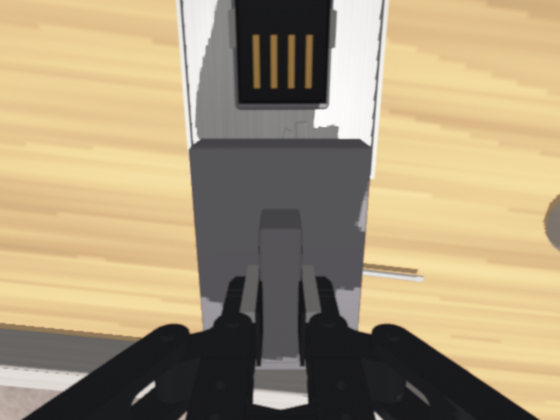

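```bash
python3 - <<'E'
from h import *
im=cv2.imread("pics/w12.png"); cv2.imwrite("pics/w12c.png",cv2.resize(im[0:115,220:345],None,fx=5,fy=5,interpolation=cv2.INTER_CUBIC))
E
```

```text
(no output)
```

View pics/w12c.png

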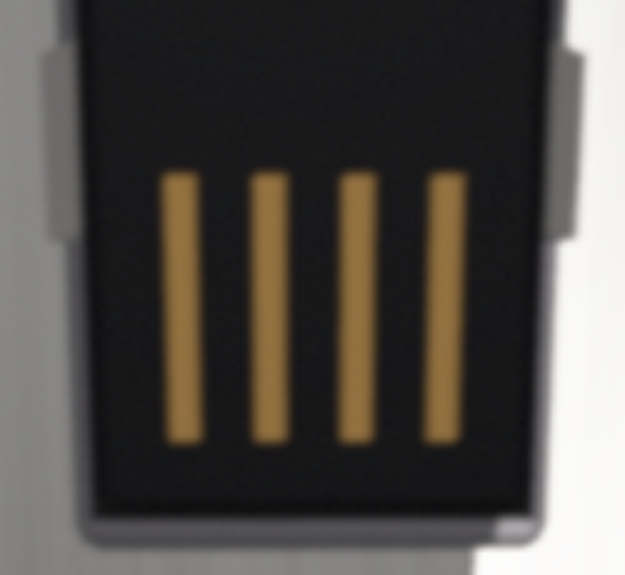

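```bash
python3 - <<'E'
from h import *
c=vision.camera("wrist"); p,R,s=tool(); f=lambda x,y:(220+(x+.5)/5-.5,(y+.5)/5-.5)
g=lambda X: np.round(R.T@(X-p)*1000,1)
st()
for n,q,z in(("BL",(97,514),.071),("BR",(533,514),.071),("TL",(80,5),.071),("TR",(550,5),.071),("caL",(42,55),.0606),("caL2",(47,240),.0606),("caR",(584,55),.0606),("caR2",(576,240),.0606),("padL",(182,445),.075),("padR",(442,445),.075)):
  X=ray(c,f(*q),z);print(n,g(X),np.round(X,4))
E
```

```text
t 20.02 tcp [0.6949 0.0055 0.2235] F [-0.   0.5 -0.9] w 13.4 heading z 1.694 j6 -0.23
BL [-67.1 152.5 -31.1] [ 0.6319 -0.0335  0.071 ]
BR [-67.  152.6  32. ] [0.6242 0.0291 0.071 ]
TL [-132.6  152.6  -31. ] [ 0.567  -0.0415  0.071 ]
TR [-132.5  152.7   31.7] [0.5593 0.0207 0.071 ]
caL [-128.2  163.   -37.6] [ 0.5721 -0.0475  0.0606]
caL2 [-104.4  163.   -38. ] [ 0.5957 -0.0449  0.0606]
caR [-128.1  163.1   37.9] [0.5628 0.0275 0.0606]
caR2 [-104.4  163.    37.9] [0.5864 0.0304 0.0606]
padL [-76.7 148.6 -18.4] [ 0.6208 -0.022   0.075 ]
padR [-76.7 148.6  18.3] [0.6164 0.0143 0.075 ]
```

```bash
python3 -m jog '[[[5,-30,0,0.5,0],[5,-65,0,0.5,0],[5,-100,0,0.5,0],[5,-115,0,0.5,0],[5,-115,30,0.5,0],[5,-115,60,0.5,0],[5,-115,75,0.5,0],[5,-115,75,0.5,0]]]' 120; python3 -c "
from h import *
st();snap('wrist','w13.png');snap('scene','s13.png')"; python3 -c "
import cv2,numpy as np
a=cv2.imread('pics/s13.png')[170:290,200:360];b=cv2.imread('pics/w13.png')
cv2.imwrite('pics/m13.png',np.hstack([cv2.resize(a,(400,300)),cv2.resize(b,(400,300))]))"
```

```text
t: 20.68
tool_pos: [0.5778, -0.0066, 0.146]
orientation: [-1.567, -0.094, 0.103]
contact_force: [-0.9, 0.3, -0.7]
gripper_width: 0.153
t 20.68 tcp [ 0.5778 -0.0066  0.146 ] F [-0.9  0.3 -0.7] w 13.1 heading z 1.696 j6 -0.28
```

View pics/w13.png

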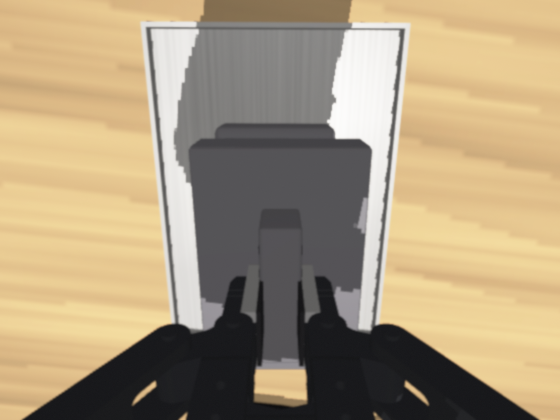

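View pics/m13.png

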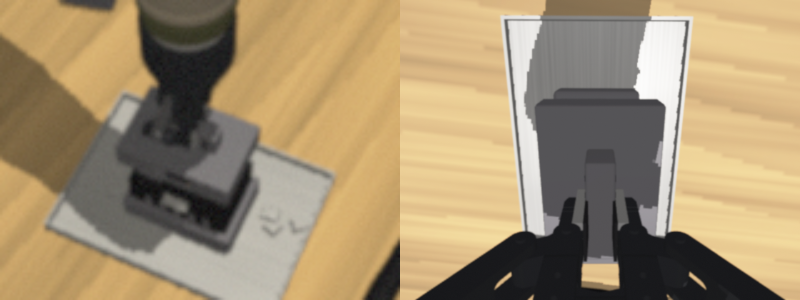

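```bash
python3 -m jog '[[[5,0,1,0,0],[5,0,2,0,0],[5,0,3,0,0],[5,0,3,0,0],[5,0,3,0,0],[5,0,3,0,0],[5,0,3,0,0],[5,0,3,0,0]]]'; python3 - <<'E'
from h import *
st();c=snap('wrist','w14.png');im=cv2.imread("pics/w14.png"); cv2.imwrite("pics/w14c.png",cv2.resize(im[100:200,180:380],None,fx=4,fy=4,interpolation=cv2.INTER_CUBIC))
print(shift([.5820,-.0086,.14],.124+np.pi/2))
E
```

```text
t: 21.45
tool_pos: [0.5814, -0.0087, 0.1459]
orientation: [-1.569, -0.097, 0.097]
contact_force: [-0.3, -0.4, -1.7]
gripper_width: 0.151
t 21.45 tcp [ 0.5814 -0.0087  0.1459] F [-0.3 -0.4 -1.7] w 12.9 heading z 1.694 j6 -0.28
[array([ 0.6,  5.8, -0. ]), ('turn about tool y', np.float64(-0.001))]
```

View pics/w14c.png

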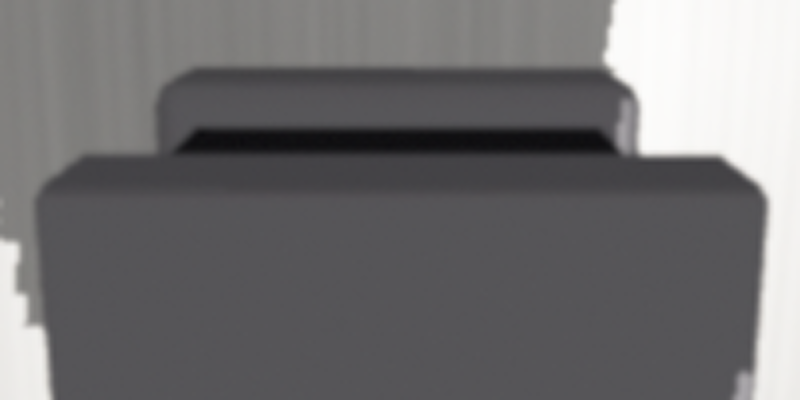

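```bash
python3 -m jog '[[[5,0,4,0,0],[5,0,8,0,0],[5,0,12,0,0],[5,0,16,0,0],[5,0,19,0,0],[5,0,21,0,0],[5,0,22,0,0],[5,0,22,0,0]]]'; python3 -m jog '[[[5,0,1,0,0],[5,0,2,0,0],[5,0,3,0,0],[5,0,4,0,0],[5,0,5,0,0],[5,0,6,0,0],[5,0,6,0,0],[5,0,6,0,0]]]'
```

```text
t: 22.17
tool_pos: [0.5812, -0.0086, 0.1235]
orientation: [-1.568, -0.096, 0.097]
contact_force: [0.1, 0.5, -1.6]
gripper_width: 0.151
t: 22.83
tool_pos: [0.5813, -0.0086, 0.1178]
orientation: [-1.569, -0.097, 0.097]
contact_force: [-0.4, -0.4, -0.2]
gripper_width: 0.152
```

```bash
python3 -m jog '[[[5,0,0.5,0,0],[5,0,1,0,0],[5,0,1.5,0,0],[5,0,2,0,0],[5,0,2.5,0,0],[5,0,3,0,0],[5,0,3.5,0,0],[5,0,4,0,0]]]'; python3 -m jog '[[[5,0,0.5,0,0],[5,0,1,0,0],[5,0,1.5,0,0],[5,0,2,0,0],[5,0,2.5,0,0],[5,0,3,0,0],[5,0,3,0,0],[5,0,3,0,0]]]'
```

```text
t: 23.5
tool_pos: [0.5817, -0.0088, 0.1141]
orientation: [-1.569, -0.097, 0.096]
contact_force: [0.0, -1.1, 0.1]
gripper_width: 0.154
t: 24.17
tool_pos: [0.5818, -0.0086, 0.1112]
orientation: [-1.569, -0.098, 0.096]
contact_force: [0.2, -0.4, 5.1]
gripper_width: 0.149
```

Force is building as the catches engage. I continue down.

```bash
python3 -m jog '[[[5,0,0.5,0,0],[5,0,1,0,0],[5,0,1.5,0,0],[5,0,2,0,0],[5,0,2.5,0,0],[5,0,3,0,0],[5,0,3,0,0],[5,0,3,0,0]]]'; python3 -m jog '[[[5,0,0.5,0,0],[5,0,1,0,0],[5,0,1.5,0,0],[5,0,2,0,0],[5,0,2.5,0,0],[5,0,3,0,0],[5,0,3,0,0],[5,0,3,0,0]]]'
```

```text
t: 24.83
tool_pos: [0.582, -0.0087, 0.1086]
orientation: [-1.569, -0.098, 0.096]
contact_force: [0.3, -1.4, 7.3]
gripper_width: 0.153
t: 25.5
tool_pos: [0.5814, -0.0086, 0.1045]
orientation: [-1.568, -0.097, 0.097]
contact_force: [2.4, -0.0, 0.6]
gripper_width: 0.152
```

```bash
python3 -m jog '[[[5,0,0.5,0,0],[5,0,1,0,0],[5,0,1.5,0,0],[5,0,2,0,0],[5,0,2.5,0,0],[5,0,3,0,0],[5,0,3.5,0,0],[5,0,3.5,0,0]]]'; python3 -m jog '[[[5,0,0.3,0,0],[5,0,0.6,0,0],[5,0,0.9,0,0],[5,0,1.2,0,0],[5,0,1.5,0,0],[5,0,1.5,0,0],[5,0,1.5,0,0],[5,0,1.5,0,0]]]'
```

```text
t: 26.17
tool_pos: [0.5809, -0.0084, 0.101]
orientation: [-1.568, -0.096, 0.098]
contact_force: [-1.7, -1.4, -3.2]
gripper_width: 0.152
t: 26.83
tool_pos: [0.5814, -0.0085, 0.0999]
orientation: [-1.568, -0.097, 0.097]
contact_force: [0.4, 0.5, -1.9]
gripper_width: 0.156
```

```bash
python3 -m jog '[[[5,0,0.3,0,0],[5,0,0.6,0,0],[5,0,0.9,0,0],[5,0,1.2,0,0],[5,0,1.5,0,0],[5,0,1.5,0,0],[5,0,1.5,0,0],[5,0,1.5,0,0]]]'; python3 -m jog '[[[5,0,0.3,0,0],[5,0,0.6,0,0],[5,0,0.8,0,0],[5,0,1,0,0],[5,0,1,0,0],[5,0,1,0,0],[5,0,1,0,0],[5,0,1,0,0]]]'
```

```text
t: 27.5
tool_pos: [0.5815, -0.0086, 0.0996]
orientation: [-1.569, -0.098, 0.096]
contact_force: [-2.5, 1.0, 6.9]
gripper_width: 0.153
t: 28.17
tool_pos: [0.5815, -0.0086, 0.0995]
orientation: [-1.569, -0.098, 0.096]
contact_force: [-5.2, 0.5, 14.2]
gripper_width: 0.151
```

```bash
python3 -m jog '[[[5,0,0.3,0,0],[5,0,0.6,0,0],[5,0,0.9,0,0],[5,0,1.2,0,0],[5,0,1.5,0,0],[5,0,1.8,0,0],[5,0,1.8,0,0],[5,0,1.8,0,0]]]' 120; python3 - <<'E'
from h import *
st();snap('wrist','w15.png');snap('scene','s15.png');snap('top','t15.png')
a=cv2.imread('pics/s15.png');b=cv2.imread('pics/w15.png');t=cv2.imread('pics/t15.png')
cv2.imwrite('pics/m15.png',np.vstack([np.hstack([cv2.resize(a[190:280,210:330],(400,300),interpolation=cv2.INTER_CUBIC),cv2.resize(b,(400,300))]),np.hstack([cv2.resize(a,(400,300)),cv2.resize(t,(400,300))])]))
E
```

```text
t: 28.83
tool_pos: [0.5815, -0.0086, 0.0995]
orientation: [-1.569, -0.099, 0.095]
contact_force: [-10.0, 0.7, 24.8]
gripper_width: 0.152
t 28.83 tcp [ 0.5815 -0.0086  0.0995] F [-10.    0.7  24.8] w 13.0 heading z 1.694 j6 -0.28
```

View pics/m15.png

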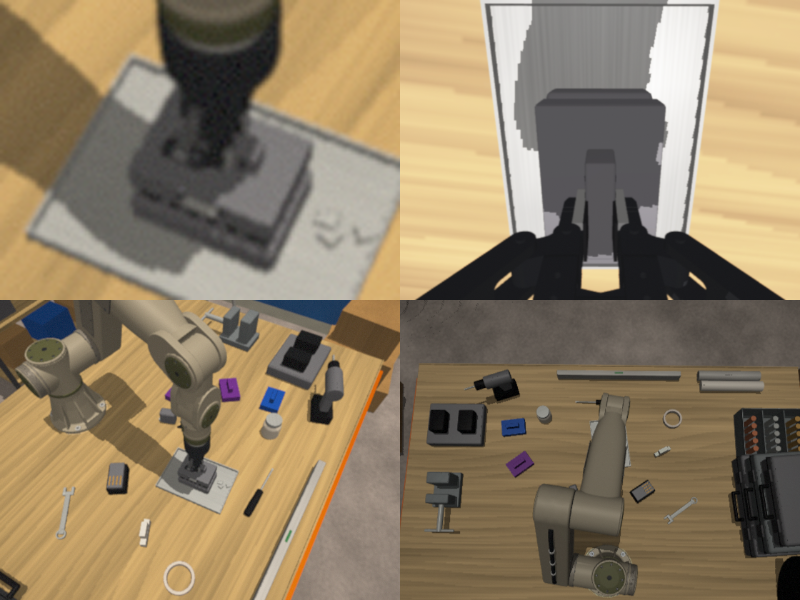

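```bash
python3 -c "
from h import *
st();print(manip.finish_job());st()"
```

```text
t 28.98 tcp [ 0.5815 -0.0086  0.0995] F [-9.3  0.1 24.7] w 13.1 heading z 1.694 j6 -0.28
the job is handed in; nothing more can be done
None
the job is handed in; nothing more can be done
```

The job is handed in at about 29 s of the 67 s allowed, with the arm still gripping the rib and pressing the cover down.

- **Chips:** I swept all three off the +x end of the deck with the scraper. The wrist picture afterwards showed the deck clear and the three chips in the tray.
- **Scraper:** it is standing back at its original spot, clear of the tray. I set it down until it touched the bench before opening the fingers.
- **Cover:** I set the grey cover over the pack and pressed. The push built to about 7 N, then dropped suddenly, which I read as the catches snapping out. The cover stopped at a TCP height of 0.0995 m, exactly the calculated home height, and the height stayed there as I pressed harder.
- **Final state:** the grip setting is 120 N and the downward press about 25 N.

**Not fully checked:**
- Only the −y catch showed in its window. For the +y catch I rely on the force drop and the home height.
- The press also carries about 10 N sideways along x.
- Two checks of how well the cover was centred before pressing disagreed by about 1 mm, within the 2 mm of play on each side.

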